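# Close the label printer and feed a label

## Robot

A 6-joint arm with a two-finger parallel gripper is mounted at the origin on the work surface. World frame = base frame: x ahead of the robot, y to its left, z up, the work surface at z = 0. Lengths are in mm, angles in rad, forces in N, time in s.
With the tool pointing down it reaches from about 350 to 775 mm from the base axis. Payload 7.3 kg.
Tool frame: the origin (TCP) lies at the very end of the fingers, on their centre line; the grasp point (between the pads) lies 19 mm behind it; z points along the fingers, y is the line along which they close (so a half turn about z gives the same grasp; the last joint's range is limited). The gripper opens to 92 mm and grips with 3 to 60 N. Pads are 19 mm wide; open, the fingers measure 130 mm over their backs; the gripper's body (75 mm by 190 mm) begins 47 mm behind the grasp point.
Start: joints at [-0.146, 0.342, 1.524, -0, 1.275, -0.146], TCP at [525.019, 0.019, 226.741] pointing down, gripper open.
Joint ranges: [-2.53, 2.53], [-0.77, 2.02], [0.04, 2.7], [-1, 4.14], [0.28, 2.66], [-3.11, 3.11]. Speed limits (rad/s): [2.57, 2.57, 3.14, 3.14, 3.14, 3.14].

## Interface

Orientations are given as [roll, pitch, yaw] about the fixed x, y, z axes, in that order (R = Rz(yaw) Ry(pitch) Rx(roll)).
In Python, from plant import bot gives the robot as it stands.
- The arm moves only by the tool jog_arm, never from a script. Its argument "targets" is a list of rows, each an object with "xyz": the shift along the tool's x, y, z as a fraction of full scale, a list of three; "spin": the turn about the tool's z as a fraction of full scale. In form: [{"xyz": [x, y, z], "spin": spin}, ...]. A call has exactly 10 rows; each row shifts and turns the commanded pose from where the row before left it, along the tool's axes as they then stand; what a row does not reach is not made up. Full scale, the value 1, is 80 mm for a shift and 0.1 rad for a turn. A row lasts 1/8 s, in which the tool goes at most 62.5 mm and 10.7 degrees, less where a joint would pass 70% of its speed; a pose out of reach is approached as far as the arm can. A call with a number of a shift or a turn outside -1 to 1 is refused whole. A call with a gripper value outside its range is refused whole. "gripper" is the opening in per cent of the stroke, from 0 (shut) to 100 (fully open), set as the call begins (left out, the last holds). The fingers move at their own pace and stop on an object; the grip force is fixed at half the most. Time passes only in rows, so rows that do not move let the fingers close, or fill a call up. It gives the time, the measured TCP pose, the force, the opening and the grip force at its end, in the units of the state.
- bot.get_obs(): the state, without advancing time (a new reading comes with each control period).
- bot.capture(name): name is "scene" or "side" or "wrist"; returns the picture (420x560x3 uint8, blue, green, red); there is no depth.
- bot.get_calibration(name): a dict with "vfov" (degrees; the focal length in pixels is half the picture's height over the tangent of half this angle, whatever the lens; pixels are square), "cx", "cy" (the principal point, pixels), "k1" (the pictures are not rectified: a ray, as slopes to the right and down, at radius r is drawn at 1 + k1 r^2 times it, then the intrinsics apply), "eye" and "rotation" of the camera in the world. Camera axes: x right, y down, z forward; pixel columns grow to the right and rows downward; lengths in mm; the calibration is good to about 2 mm. A picture is of the moment at which its call begins: read the wrist's pose just before it. get_calibration takes no time and is no camera call; for the wrist camera it gives the pose at the moment of the call.
- bot.close_job(): hands the job in; it is judged then, once.
The state is a dict: "time": time; "joint_positions": joint angles; "dq": joint speeds; "tau": joint torques, N m; "tool_pos": TCP position; "tcp_rot": TCP orientation; "contact_force": force on the tool from outside, world axes, zero at the start; "moment": the same for the moment, N m; "grip_width": finger opening in mm; "finger_force": force on a finger pad.
Only numpy, scipy, OpenCV 4.12 (cv2) and the standard library are available. Lean on these libraries where they do the work, as an engineer would, in place of code of your own. Each camera call takes 0.05 s, during which the arm holds its last target. There are 200 camera calls.

## Task

The beige label printer has a fresh roll in it and its cover is still standing open. Push the cover fully shut, then press the green key on its front deck firmly and keep it down for about half a second so that it feeds a label, without ramming it; do not press the orange pause key beside it.

Things in the scene. Friction and masses are not known exactly. Their poses are not given: they have to be found in the camera images.
- cover (a joint): angle of the beige label printer's cover, rad: 0 shut, grows as its front edge rises (starts 0.35 to 0.7). A plate 135 mm long, 180 wide, 20 thick, hinged at the edge far from the robot; shut, its top is level, 125 mm above the table. The stiff hinge stays where left; 2 to 5 N straight down near the front edge moves it, to a hard stop when shut. The printer is fixed, 230 mm deep, 180 wide
- cover_push (a point): point on the cover's top face, mid-width, 17 mm behind its free front edge and 118 mm in front of the hinge. It moves and tilts with the cover (x from front edge to hinge, y along the hinge, z out of the top face). Pushing vertically down over its starting place, to 125 mm above the table, shuts the cover
- feed_key: green key on the printer's front deck (105 mm high, on the robot's side), left or right of the orange one; 30 mm front to back (x), 36 across (y). Origin: centre of its top face, 111 mm above the table; z up; 38 mm in front of the shut cover's front edge. Springy, gives only 1.5 mm: moves from about 1 N, bottoms at about 6 N; answers when held above 4 N for 0.2 s; over 40 N breaks it
- pause_key: orange key beside the green one across the printer's width, centres 72 mm apart, same size, height and make; not to be pressed (it answers at 3 N). Origin: centre of its top face

How it is judged (in metres and radians):
On the way, in this order (a step that is already met when the one before it is completed fails the run):
1. the cover is fully shut (value of joint cover below 0.06 rad), for 0.2 s.
2. with the cover shut, the green key is held down with more than 4 N for 0.2 s (contact force between anything else and feed_key above 4 N and value of joint cover below 0.06 rad), for 0.2 s.
At the end, for the whole second after the job is handed in: The cover is shut (within 0.06 rad, about 8 mm at its front edge) and the green key, having been pressed with the cover shut, is let go again (value of joint cover below 0.06 rad and contact force between anything else and feed_key below 0.5 N); the robot touches nothing.
It fails at once if the orange pause key is pressed (more than 3 N) (contact force between anything else and pause_key above 3 N).
It fails at once if the green key is rammed (more than 40 N) (contact force between anything else and feed_key above 40 N).
It also fails if it takes over 35 s, if anything falls off the work surface, if the arm or the gripper's body presses on something with over 40 N, if the wrist force passes 120 N, or if a joint passes its speed limit or range.

## Working session

There is one attempt and no reset: what is moved stays moved. The work goes in short steps, Python scripts to look and compute and a tool call to move; the robot and the scene stay as the last step left them, time stands still between calls to the robot, and variables do not carry over. Pictures are saved under pics/ and viewed, at most 10 in all, crops included, and the job is handed in when it is done.

Besides the shell and the picture viewer there is one more tool, called by a JSON object that holds its "fn" and its "kwargs", one argument or row to a line. jog_arm: Moves the arm, as the interface text tells. Shift numbers are shares of 80 mm and turn numbers shares of 0.1 rad, none past 1 either way. Its arguments: {"type":"object","properties":{"targets":{"type":"array","items":{"type":"object","properties":{"xyz":{"type":"array","items":{"type":"number"}},"spin":{"type":"number"}}}},"gripper":{"type":"number"}},"required":["targets"]}

```bash
mkdir -p pics
python3 - <<'E'
from plant import bot
import cv2
o=bot.get_obs();print(o)
for n in("scene","side","wrist"):
    print(n,bot.get_calibration(n)); cv2.imwrite(f"pics/{n}1.png",bot.capture(n))
E
```

```text
{'time': 0.0, 'joint_positions': array([-1.46029155e-01,  3.42733364e-01,  1.52504212e+00, -4.12338132e-07,
        1.27536296e+00, -1.45992609e-01]), 'dq': array([-1.47757795e-03,  4.25703694e-04,  2.28361519e-05, -4.34755705e-04,
        6.43591252e-04, -5.10471335e-04]), 'tau': array([ 7.61924657e-04, -4.31245601e+01, -2.44219762e+01,  7.17750052e-02,
        5.59406646e-02, -1.04314388e-04]), 'tool_pos': array([5.24591918e+02, 6.68444831e-02, 2.26030667e+02]), 'tcp_rot': array([-3.14006325e+00, -2.24483331e-04,  1.57075973e+00]), 'contact_force': array([-0.16740089,  0.50576709, -0.13559801]), 'moment': array([-0.03393293,  0.05174682,  0.00352537]), 'finger_force': 0.0, 'grip_width': 91.91971710476095}
scene {'vfov': 42.11636056993713, 'cx': 281.9296186844054, 'cy': 203.25067789604887, 'k1': -0.1627135380227895, 'eye': array([1379.72572345,  579.41030933,  813.91472185]), 'rotation': array([-2.15181401, -0.00693859,  2.25151538])}
side {'vfov': 43.89710678452976, 'cx': 277.7115739360997, 'cy': 208.3309364253629, 'k1': -0.046315039531392155, 'eye': array([368.32328542, 647.95405266, 931.89434648]), 'rotation': array([-2.41233327, -0.01150757, -2.78826753])}
wrist {'vfov': 63.48364349263209, 'cx': 276.80983077755303, 'cy': 204.961798003244, 'k1': -0.04610100806081585, 'eye': array([525.42269311,  69.42060184, 382.89309251]), 'rotation': array([2.87797021e+00, 1.62762239e-03, 6.12962243e-04])}
```

View pics/side1.png

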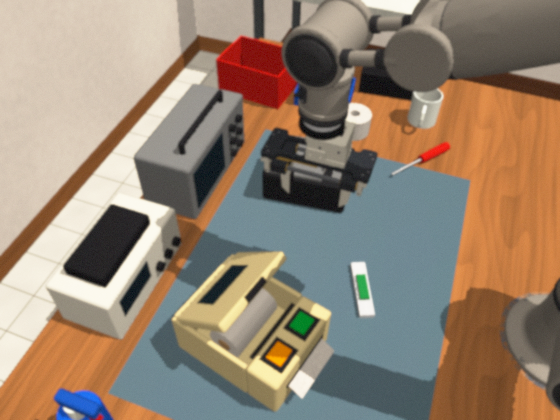

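View pics/scene1.png

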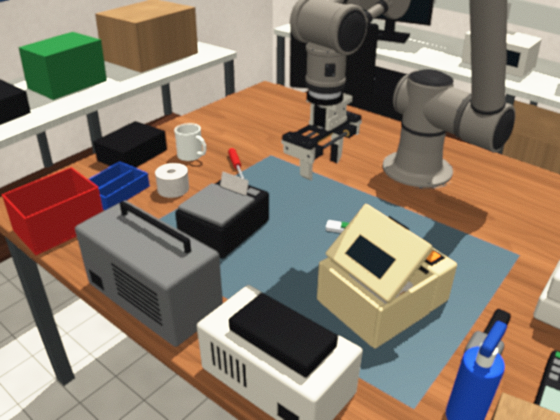

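Side: green key near (302,323), orange near (279,354), cover open at about (175–283, 254–325). Scene: the printer's back and the raised cover near (380,250). I'll segment the keys and enlarge the printer.

```bash
cat > h.py <<'E'
import numpy as np,cv2
from scipy.spatial.transform import Rotation as R
def K(c):
    f=210/np.tan(np.radians(c['vfov']/2)); return f
def ray(c,uv):
    f=K(c);d=np.array([(uv[0]-c['cx'])/f,(uv[1]-c['cy'])/f]);s=d.copy()
    for _ in range(20): s=d/(1+c['k1']*(s@s))
    return R.from_euler('xyz',c['rotation']).apply([*s,1])
def atz(c,uv,z):
    d=ray(c,uv);return c['eye']+d*(z-c['eye'][2])/d[2]
def proj(c,P):
    p=R.from_euler('xyz',c['rotation']).inv().apply(np.asarray(P,float)-c['eye']);s=p[...,:2]/p[...,2:]
    return s*(1+c['k1']*(s**2).sum(-1,keepdims=True))*K(c)+[c['cx'],c['cy']]
E
python3 - <<'E'
from plant import bot
from h import *
c=bot.get_calibration("side");im=cv2.imread("pics/side1.png");hsv=cv2.cvtColor(im,cv2.COLOR_BGR2HSV)
for n,lo,hi in(("g",(50,120,60),(80,255,255)),("o",(10,200,150),(22,255,255))):
    m=cv2.inRange(hsv,lo,hi);m[:290]=0;m[:,:255]=0;m[:,335:]=0
    k,l,s,ce=cv2.connectedComponentsWithStats(m);i=1+s[1:,4].argmax()
    print(n,ce[i],s[i],atz(c,ce[i],111),cv2.minAreaRect(np.argwhere(l==i)[:,::-1].astype(np.float32)))
def crop(n,x,y,w,h,k):
    cv2.imwrite(f"pics/{n}c.png",cv2.resize(cv2.imread(f"pics/{n}1.png")[y:y+h,x:x+w],None,fx=k,fy=k,interpolation=cv2.INTER_CUBIC))
crop("side",165,240,180,170,3.5)
crop("scene",310,190,160,160,3.5)
E
```

```text
g [301.41755319 322.58244681] [289 311  26  24 376] [480.1519584  196.08390314 111.        ] ((301.58001708984375, 322.55999755859375), (18.399999618530273, 21.400001525878906), 36.869895935058594)
o [278.43835616 353.90136986] [266 342  25  25 365] [497.60200994 266.55294617 111.        ] ((278.5384216308594, 353.6922912597656), (18.305105209350586, 20.52390480041504), 33.690067291259766)
```

View pics/sidec.png

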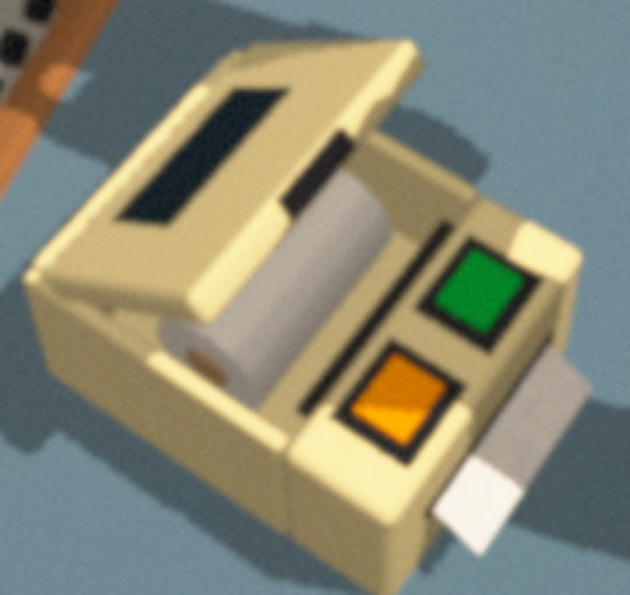

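View pics/scenec.png

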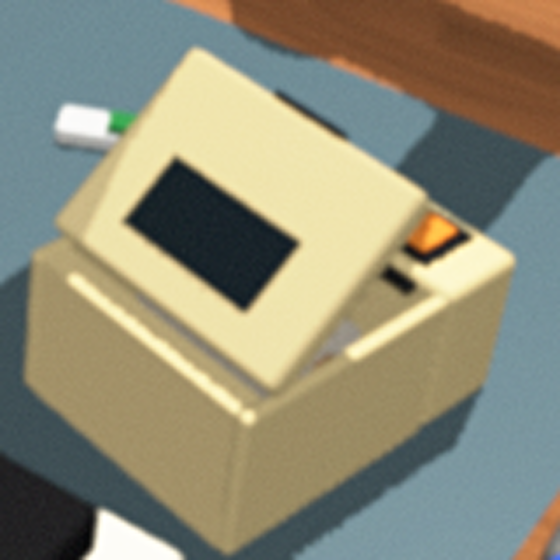

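Crops: top front corners of the cover in scene at about (367,204) and (431,246); in side about (283,252) and (220,329) (rounded). Solve the angle by reprojection.

Run:
```python
from plant import bot
from h import *
from scipy.optimize import least_squares
cs,cc=bot.get_calibration("side"),bot.get_calibration("scene")
g,o=atz(cs,[301.42,322.58],111),atz(cs,[278.44,353.9],111);m=(g+o)/2
y=(o-g)/np.linalg.norm(o-g);x=np.array([y[1],-y[0],0]);z=np.array([0,0,1]);print("yaw",np.arctan2(x[1],x[0]))
obs_c=np.array([[198,48],[425,195]])/3.5+[310,190]   # y=-90,+90 front top
obs_h=np.array([[65,225],[270,388]])/3.5+[310,190]
obs_s=np.array([[410,42],[195,315]])/3.5+[165,240]
H0=m+173*x;H0[2]=0
def P(th,hz,s,yy): # s from hinge along top, hinge at height hz, top 125-hz above
    t=125-hz;return H0+yy*y-x*(s*np.cos(th)+t*np.sin(th))+z*(hz+s*np.sin(th)+t*np.cos(th))
for hz in(105,115,125):
    def r(p):
        return np.r_[(proj(cc,[P(p[0],hz,135,-90),P(p[0],hz,135,90)])-obs_c).ravel(),(proj(cs,[P(p[0],hz,135,-90),P(p[0],hz,135,90)])-obs_s).ravel()]
    q=least_squares(r,[.5]);th=q.x[0];print(hz,th,q.fun.round(1),"push",P(th,hz,118,0),"hinge res",(proj(cc,[P(th,hz,0,-90),P(th,hz,0,90)])-obs_h).ravel().round(1))
print("shut push",P(0,125,118,0),g,o)
```

```text
yaw -0.2427450763202017
105 0.8115292644319816 [ 2.6 -9.   5.7 -9.2  6.7 -2.3  3.5 -3.2] push [563.87280672 212.74207957 204.3580088 ] hinge res [ 4.  -5.3  9.1 -4.3]
115 0.7356262339903729 [ 2.2 -7.4  5.2 -7.5  6.3 -1.2  3.3 -2.2] push [565.36752175 212.37194607 201.59819352] hinge res [ 1.3 -5.3  6.5 -4. ]
125 0.6775586054914677 [ 1.5 -5.8  4.3 -5.7  5.5 -0.4  2.6 -1.7] push [567.56371009 211.82810805 198.97334924] hinge res [-1.1 -5.1  4.2 -3.5]
shut push [542.26235766 218.09343476 125.        ] [480.14945076 196.07775135 111.        ] [497.60026611 266.54961184 111.        ]
```

Run:
```python
from plant import bot
from h import *
cs,cc=bot.get_calibration("side"),bot.get_calibration("scene")
def tri(a,b):
    A=[];B=[]
    for c,u in((cs,a),(cc,b)):
        d=ray(c,u);d/=np.linalg.norm(d);M=np.eye(3)-np.outer(d,d);A.append(M);B.append(M@c['eye'])
    X=np.linalg.lstsq(np.vstack(A),np.hstack(B),rcond=None)[0]
    return X.round(1),(proj(cs,X)-a).round(1),(proj(cc,X)-b).round(1)
S=lambda u:np.array(u)/3.5+[165,240]
C=lambda u:np.array(u)/3.5+[310,190]
print("front-",tri(S([410,42]),C([198,48])));print("front+",tri(S([195,315]),C([425,195])))
print("hinge+",tri(S([30,278]),C([270,388])))
print("orange far/y+ corner black",tri(S([335,412]),C([470,237])))
print("box front+ corner",tri(S([395,520]),C([515,258])))
for k,(a,b) in {"win a":((235,90),(245,310)),"w1":((115,220),(245,310)),"w2":((170,222),(300,243)),"w3":((288,90),(178,157)),"w4":((235,90),(125,222))}.items():
    print(k,tri(S(a),C(b)))
```

```text
front- (array([543. , 129.4, 202.9]), array([-0.3,  1.1]), array([-0.6, -0.7]))
front+ (array([582.6, 299.6, 197.7]), array([ 0.3, -0.7]), array([0.4, 0.4]))
hinge+ (array([689.8, 275.5, 123.2]), array([ 0.1, -0.3]), array([0.2, 0.2]))
orange far/y+ corner black (array([518.2, 301.7, 136. ]), array([-1.4,  3.8]), array([-2.4, -2.2]))
box front+ corner (array([478.7, 322.8, 101.9]), array([-0.5,  1.4]), array([-0.8, -0.7]))
win a (array([631.6, 192.3, 136.4]), array([-9.1, 21.7]), array([-13.7, -16.9]))
w1 (array([659.3, 239.1, 137.8]), array([-0.2,  0.4]), array([-0.3, -0.3]))
w2 (array([623.1, 247.3, 166.9]), array([-0.5,  1.3]), array([-0.8, -0.8]))
w3 (array([599.4, 154.7, 167.4]), array([-0.3,  1. ]), array([-0.6, -0.7]))
w4 (array([635. , 144.8, 136.9]), array([-0.3,  0.8]), array([-0.5, -0.6]))
```

{"fn": "jog_arm", "kwargs": {
  "gripper": 0,
  "targets": [
    {"xyz": [0.3,0,-0.2],"spin": 0},
    {"xyz": [0.35,0,-0.2],"spin": 0},
    {"xyz": [0.35,0,-0.2],"spin": 0},
    {"xyz": [0.35,0,-0.2],"spin": 0},
    {"xyz": [0.25,0,-0.15],"spin": 0},
    {"xyz": [0,0,0],"spin": 0.5},
    {"xyz": [0,0,0],"spin": 0.5},
    {"xyz": [0,0,0],"spin": 0.5},
    {"xyz": [0,0,0],"spin": 0.5},
    {"xyz": [0,0,0],"spin": 0.45}
  ]
}}

```text
time: 1.4
tool_pos: [525.0, 127.9, 302.5]
tcp_rot: [-3.141, 0.0, 1.324]
contact_force: [0.4, -0.4, 0.6]
grip_width: 1.2
finger_force: 0.0
```

Run:
```python
from plant import bot
import cv2,pickle
c=bot.get_calibration("wrist");im=bot.capture("wrist");cv2.imwrite("pics/w2.png",im);pickle.dump(c,open("w2.pkl","wb"))
o=bot.get_obs();print(o['tool_pos'],o['tcp_rot'],o['grip_width'],c)
```

```text
[524.95854021 127.93903659 302.45984919] [-3.14099762e+00  4.06154618e-04  1.32239341e+00] 0.6071494145457371 {'vfov': 63.48364349263209, 'cx': 276.80983077755303, 'cy': 204.961798003244, 'k1': -0.04610100806081585, 'eye': array([542.69182748, 195.23997949, 459.17643297]), 'rotation': array([ 2.87727995e+00,  7.83218831e-04, -2.46129943e-01])}
```

View pics/w2.png

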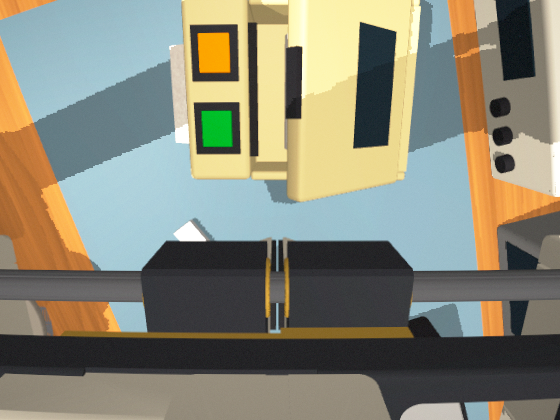

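Wrist: green key centre about (217,129), orange (214,53), cover front edge at u≈290–297, hinge at u≈405.

Run:
```python
from plant import bot
from h import *
import pickle
c=pickle.load(open("w2.pkl","rb"));im=cv2.imread("pics/w2.png");hsv=cv2.cvtColor(im,cv2.COLOR_BGR2HSV)
P={}
for n,lo,hi in(("g",(50,120,60),(80,255,255)),("o",(10,200,150),(22,255,255))):
    m=cv2.inRange(hsv,lo,hi);m[:,:185]=0;m[:,245:]=0;m[180:]=0
    k,l,s,ce=cv2.connectedComponentsWithStats(m);i=1+s[1:,4].argmax();P[n]=atz(c,ce[i],111);print(n,ce[i],s[i],P[n])
g,o=P['g'],P['o'];d=o-g;y=d/np.linalg.norm(d);x=np.array([y[1],-y[0],0]);print(np.linalg.norm(d),np.arctan2(x[1],x[0]))
m=(g+o)/2;print("front shut",m+38*x,"push shut",m+55*x,"hinge",m+173*x)
# triangulate with side & scene
cs,cc=bot.get_calibration("side"),bot.get_calibration("scene")
S=lambda u:np.array(u)/3.5+[165,240]
C=lambda u:np.array(u)/3.5+[310,190]
def tri(*q):
    A=[];B=[]
    for k,u in q:
        v=ray(k,u);v/=np.linalg.norm(v);M=np.eye(3)-np.outer(v,v);A.append(M);B.append(M@k['eye'])
    X=np.linalg.lstsq(np.vstack(A),np.hstack(B),rcond=None)[0]
    L=X-m;print(X.round(1),"local x,y,z",(L@x).round(1),(L@y).round(1),X[2].round(1),[(proj(k,X)-u).round(1) for k,u in q])
tri((cs,[301.4,322.6]),(c,[217,128.5])); tri((cs,[278.4,353.9]),(c,[214,53]))
tri((cs,S([235,90])),(cc,C([125,222])),(c,[390,145]));tri((cs,S([288,90])),(cc,C([178,157])),(c,[354,148]))
tri((cs,S([115,220])),(cc,C([245,310])),(c,[396,33]));tri((cs,S([170,222])),(cc,C([300,243])),(c,[361,23]))
tri((cs,S([410,42])),(cc,C([198,48])),(c,[300,200]))
```

```text
g [216.59350307 127.99209833] [ 201  110   32   37 1139] [480.29989831 196.3611959  111.        ]
o [213.59695513  52.42948718] [ 197   33   33   40 1248] [497.6390423  265.30948651 111.        ]
71.09509611930467 -0.24637149856109053
front shut [525.82201269 221.56764895 111.        ] push shut [542.30867639 217.4215761  111.        ] hinge [656.74551854 188.6429528  111.        ]
[480.3 195.7 110.2] local x,y,z 0.2 -36.1 110.2 [array([-0.,  0.]), array([-0.1,  0.1])]
[497.8 265.3 108.5] local x,y,z 0.2 35.6 108.5 [array([ 0.2, -0. ]), array([ 0.2, -0.2])]
[636.5 143.9 137.6] local x,y,z 164.3 -48.3 137.6 [array([-0.8,  0. ]), array([-1.3, -0.7]), array([-2.9, -1.7])]
[599.3 153.3 166.7] local x,y,z 125.9 -48.3 166.7 [array([0.1, 0.6]), array([-1.2, -0.7]), array([-0.7, -2. ])]
[659.8 238.2 137.6] local x,y,z 163.9 48.8 137.6 [array([-0.2,  0. ]), array([-0.8, -0.2]), array([-1.2, -1.3])]
[623.5 247.1 167. ] local x,y,z 126.5 48.6 167.0 [array([-0.6,  1.1]), array([-1. , -0.8]), array([-0.7, -0.2])]
[543.4 128.7 202.8] local x,y,z 77.7 -85.8 202.8 [array([-0.4,  0.7]), array([-1. , -0.7]), array([-1.3, -1.2])]
```

{"fn": "jog_arm", "kwargs": {
  "targets": [
    {"xyz": [0.285,0.1,0],"spin": 0},
    {"xyz": [0.285,0.1,0],"spin": 0},
    {"xyz": [0.285,0.1,0],"spin": 0},
    {"xyz": [0.285,0.09,0],"spin": 0},
    {"xyz": [0,0,0.25],"spin": 0},
    {"xyz": [0,0,0.25],"spin": 0},
    {"xyz": [0,0,0.25],"spin": 0},
    {"xyz": [0,0,0.25],"spin": 0},
    {"xyz": [0,0,0.1],"spin": 0},
    {"xyz": [0,0,0],"spin": 0}
  ]
}}

```text
time: 2.7
tool_pos: [577.3, 208.9, 214.4]
tcp_rot: [-3.141, 0.001, 1.326]
contact_force: [-0.5, 0.4, 0.6]
grip_width: 0.3
finger_force: 0.0
```

{"fn": "jog_arm", "kwargs": {
  "targets": [
    {"xyz": [0,0,0.1],"spin": 0},
    {"xyz": [0,0,0.1],"spin": 0},
    {"xyz": [0,0,0.1],"spin": 0},
    {"xyz": [0,0,0.1],"spin": 0},
    {"xyz": [0,0,0.1],"spin": 0},
    {"xyz": [0,0,0.1],"spin": 0},
    {"xyz": [0,0,0.1],"spin": 0},
    {"xyz": [0,0,0.1],"spin": 0},
    {"xyz": [0,0,0.1],"spin": 0},
    {"xyz": [0,0,0.05],"spin": 0}
  ]
}}

```text
time: 3.95
tool_pos: [577.1, 208.9, 138.0]
tcp_rot: [-3.141, 0.0, 1.326]
contact_force: [-0.4, 0.2, 1.4]
grip_width: 0.6
finger_force: 0.8
```

{"fn": "jog_arm", "kwargs": {
  "targets": [
    {"xyz": [0,0,0.03],"spin": 0},
    {"xyz": [0,0,0.03],"spin": 0},
    {"xyz": [0,0,0.03],"spin": 0},
    {"xyz": [0,0,0.03],"spin": 0},
    {"xyz": [0,0,0.02],"spin": 0},
    {"xyz": [0,0,0.02],"spin": 0},
    {"xyz": [0,0,0.01],"spin": 0},
    {"xyz": [0,0,0],"spin": 0},
    {"xyz": [0,0,0],"spin": 0},
    {"xyz": [0,0,0],"spin": 0}
  ]
}}

```text
time: 5.2
tool_pos: [577.4, 208.9, 125.3]
tcp_rot: [3.141, -0.0, 1.326]
contact_force: [-3.3, 0.4, 3.2]
grip_width: 1.0
finger_force: 1.9
```

Run:
```python
from plant import bot
import cv2
im=bot.capture("side");cv2.imwrite("pics/s3.png",cv2.resize(im[200:420,120:400],None,fx=2.5,fy=2.5))
o=bot.get_obs();print(o['tool_pos'],o['contact_force'])
```

```text
[577.36057327 208.96343538 125.24355451] [-2.20591104  0.86937319  4.99206942]
```

View pics/s3.png

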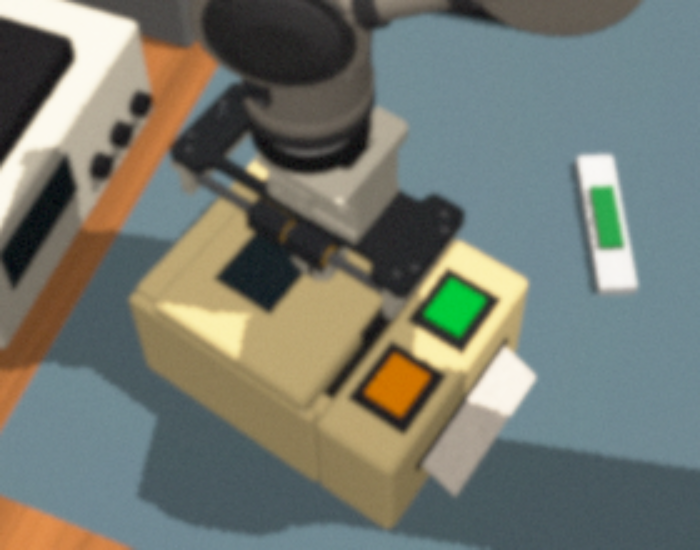

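Cover looks flat and shut. I'll push slightly more against the stop to check, then lift.

{"fn": "jog_arm", "kwargs": {
  "targets": [
    {"xyz": [0,0,0.01],"spin": 0},
    {"xyz": [0,0,0.01],"spin": 0},
    {"xyz": [0,0,0.01],"spin": 0},
    {"xyz": [0,0,0],"spin": 0},
    {"xyz": [0,0,0],"spin": 0},
    {"xyz": [0,0,0],"spin": 0},
    {"xyz": [0,0,0],"spin": 0},
    {"xyz": [0,0,0],"spin": 0},
    {"xyz": [0,0,0],"spin": 0},
    {"xyz": [0,0,0],"spin": 0}
  ]
}}

```text
time: 6.5
tool_pos: [577.4, 209.0, 125.1]
tcp_rot: [3.14, -0.001, 1.326]
contact_force: [-6.8, -2.4, 17.6]
grip_width: 0.3
finger_force: 8.5
```

Hard stop confirmed. Move above the green key.

{"fn": "jog_arm", "kwargs": {
  "targets": [
    {"xyz": [0,0,-0.15],"spin": 0},
    {"xyz": [0,0,-0.25],"spin": 0},
    {"xyz": [0,0,-0.15],"spin": 0},
    {"xyz": [-0.1,-0.25,0],"spin": 0},
    {"xyz": [-0.1,-0.25,0],"spin": 0},
    {"xyz": [-0.1,-0.25,0],"spin": 0},
    {"xyz": [-0.1,-0.25,0],"spin": 0},
    {"xyz": [-0.05,-0.14,0],"spin": 0},
    {"xyz": [0,0,0],"spin": 0},
    {"xyz": [0,0,0],"spin": 0}
  ]
}}

```text
time: 7.75
tool_pos: [481.0, 196.2, 166.8]
tcp_rot: [3.141, -0.0, 1.326]
contact_force: [0.2, 0.3, 0.2]
grip_width: 0.5
finger_force: 0.0
```

Run:
```python
from plant import bot
import cv2
from h import *
print(bot.get_obs()['tool_pos'])
im=bot.capture("side");cv2.imwrite("pics/s4.png",cv2.resize(im[200:420,120:400],None,fx=2.5,fy=2.5))
```

```text
[481.04263219 196.22239023 166.83910115]
```

View pics/s4.png

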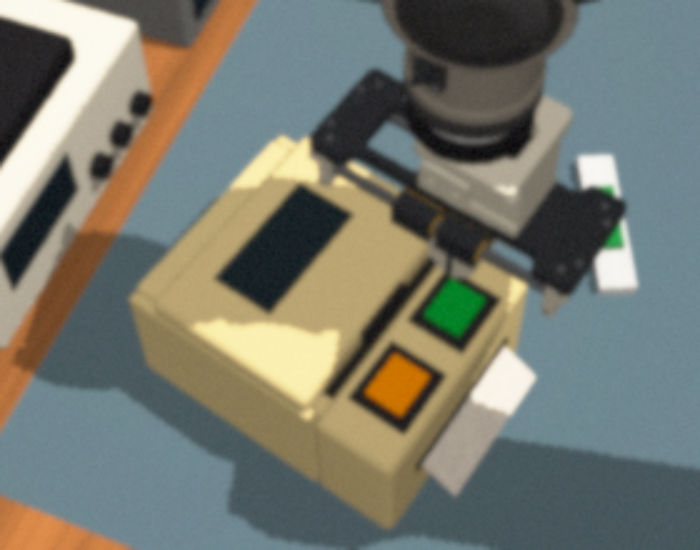

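The cover is flat and the fingers are over the green key at about (455,305). Descend to just above it.

{"fn": "jog_arm", "kwargs": {
  "targets": [
    {"xyz": [0,0,0.12],"spin": 0},
    {"xyz": [0,0,0.12],"spin": 0},
    {"xyz": [0,0,0.12],"spin": 0},
    {"xyz": [0,0,0.1],"spin": 0},
    {"xyz": [0,0,0.08],"spin": 0},
    {"xyz": [0,0,0.05],"spin": 0},
    {"xyz": [0,0,0.04],"spin": 0},
    {"xyz": [0,0,0.02],"spin": 0},
    {"xyz": [0,0,0],"spin": 0},
    {"xyz": [0,0,0],"spin": 0}
  ]
}}

```text
time: 9.05
tool_pos: [480.3, 196.2, 114.9]
tcp_rot: [3.141, -0.0, 1.326]
contact_force: [0.5, 0.2, -0.3]
grip_width: 0.4
finger_force: 0.0
```

{"fn": "jog_arm", "kwargs": {
  "targets": [
    {"xyz": [0,0,0.02],"spin": 0},
    {"xyz": [0,0,0.01],"spin": 0},
    {"xyz": [0,0,0.01],"spin": 0},
    {"xyz": [0,0,0.01],"spin": 0},
    {"xyz": [0,0,0.01],"spin": 0},
    {"xyz": [0,0,0.01],"spin": 0},
    {"xyz": [0,0,0.01],"spin": 0},
    {"xyz": [0,0,0.01],"spin": 0},
    {"xyz": [0,0,0],"spin": 0},
    {"xyz": [0,0,0],"spin": 0}
  ]
}}

```text
time: 10.3
tool_pos: [480.3, 196.1, 109.5]
tcp_rot: [3.14, -0.001, 1.326]
contact_force: [-5.5, -2.6, 18.4]
grip_width: 0.0
finger_force: 9.1
```

Key bottomed with 18 N. Hold for half a second, then release.

{"fn": "jog_arm", "kwargs": {
  "targets": [
    {"xyz": [0,0,0],"spin": 0},
    {"xyz": [0,0,0],"spin": 0},
    {"xyz": [0,0,0],"spin": 0},
    {"xyz": [0,0,-0.05],"spin": 0},
    {"xyz": [0,0,-0.15],"spin": 0},
    {"xyz": [0,0,-0.25],"spin": 0},
    {"xyz": [0,0,-0.3],"spin": 0},
    {"xyz": [0,0,-0.2],"spin": 0},
    {"xyz": [0,0,0],"spin": 0},
    {"xyz": [0,0,0],"spin": 0}
  ]
}}

```text
time: 11.55
tool_pos: [479.9, 196.0, 182.9]
tcp_rot: [-3.141, 0.0, 1.326]
contact_force: [0.1, 0.9, 0.3]
grip_width: 0.2
finger_force: 0.0
```

Run:
```python
from plant import bot
o=bot.get_obs();print(o['tool_pos'],o['contact_force'],o['dq'].round(3))
print(bot.close_job())
```

```text
[479.87917997 196.01673654 182.93981295] [0.09981935 0.85250425 0.26188138] [ 0.     0.01   0.008  0.001  0.001 -0.   ]
the job is handed in; nothing more can be done
None
```

I pushed the cover shut against its stop, held the green key bottomed at about 18 N for about half a second and released it without going near the orange key, then handed the job in at about 11.6 s with the arm clear; the hand-in returned no verdict.

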